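# Slide a spacer along the jig rail into its corner pocket

### The job

Push the rectangular steel spacer across the jig board until it lies flat against the long rail, well short of the pocket, then slide it along the rail into the corner pocket until it is fully home against the end stop. Only push or drag it with the fingers: do not lift or tip it, and keep it on the rail at the pocket. Leave the round spacer, the C-clamp and the screwdriver where they are.

Things in the scene. Friction and masses are not known exactly. Their poses are not given: they have to be found in the camera images.
- jig: Plywood jig board fixed to the bench, 190 (x) x 360 (y) x 12 mm thick; origin at the centre of its underside, on the bench; z up, top at z = 12 mm. Its metal fences stand 20 mm above the top. The straight aluminium rail runs along its far side: working face at jig x = +72 mm, facing -x, from y = -173 mm to the end stop at +y (left). The rest of the board is open.
- end_stop (a point): Middle of the end stop's working face, at jig x = 54, y = 145, z = 22 mm; the face looks to jig -y (right), from jig x = 36 mm (keeper) to 72 mm (rail). Axes parallel to the jig's.
- keeper (a point): Middle of the inner face of the keeper, a short fence 16 mm wide parallel to the rail; jig x = 36, y = 129, z = 22 mm; the face runs from y = 113 to 145 mm. A flared lead-in reaches out to y = 97 mm, x = 16 to 36 mm. Rail, end stop and keeper make the corner pocket, 36 mm wide (x), 32 mm deep (y), open to jig -y and above. Axes parallel to the jig's.
- pocket_home (a point): Centre of the rectangular spacer when fully home in the pocket: fixed in the jig at jig x = 56, y = 121, z = 19 mm; axes parallel to the jig's. +x is towards the rail, +y towards the end stop.
- spacer_center (a point): Centre (half-way up) of the loose rectangular steel spacer, 32 (x) x 48 (y) x 14 mm thick, 9 mm hole through the middle, 100 to 200 g, flat on the jig board. Its long y axis goes along the rail; when home its rear 16 mm stand out of the pocket. It starts 69 to 93 mm (jig x) off its place at the rail and 116 to 246 mm (jig y) short of home, turned up to 0.4 rad to the jig.
- spacer: The rectangular spacer itself, origin at the centre of its underside, axes as for its centre.
- round_center (a point): Centre (half-way up) of the loose round steel spacer, 34 mm diameter, 14 mm thick with a 10 mm hole, lying flat on the jig board beside the rectangular one, on its left or on its right; to be left alone.
- c_clamp: Small C-clamp, 108 x 78 x 12 mm, lying loose on the bench behind the rail; origin at the centre of its underside; to be left alone.
- screwdriver: Screwdriver, 160 mm long, 34 mm wide, 32 mm high, lying loose on the bench in front of the board (robot side); origin at the centre of its underside, y along its length; to be left alone.
Not all that is in view belongs to the job. What is shaped like the spacer but blue or pink is not meant.

How it is judged:
On the way, in this order (a step that is already met when the one before it is completed fails the run):
1. the rectangular spacer lies flat against the rail, at least 70 mm short of its home (x of spacer_center in the frame of pocket_home above -0.004 m and y of spacer_center in the frame of pocket_home below -0.07 m and angle between the x axis of spacer_center and the x axis of pocket_home, either way round below 0.12 rad), for 0.1 s.
2. the spacer is home in the corner pocket (x of spacer_center in the frame of pocket_home above -0.005 m and y of spacer_center in the frame of pocket_home above -0.003 m and z of spacer_center in the frame of pocket_home between -0.003 and 0.003 m and angle between the x axis of spacer_center and the x axis of pocket_home, either way round below 0.12 rad), for 0.2 s.
At the end, for the whole second after the job is handed in: The rectangular spacer rests flat in the corner pocket between rail and keeper: within 5 mm of the rail, within 3 mm of the end stop, within 3 mm of its height and turned no more than 0.12 rad, at rest (all of step 2 and linear speed of spacer below 0.01 m/s); the robot touches nothing.
It fails at once if the spacer is lifted more than 8 mm or tipped (z of spacer_center in the frame of pocket_home above 0.008 m or angle between spacer_center's own z axis and vertical above 0.25 rad).
It fails at once if the spacer is off the board (z of spacer_center in the frame of pocket_home below -0.006 m).
It fails at once if the spacer is more than 15 mm away from the rail at the pocket (less than 35 mm short of home) (x of spacer_center in the frame of pocket_home below -0.015 m and y of spacer_center in the frame of pocket_home above -0.035 m).
It fails at once if the round spacer is moved (distance of round_center from where it was at the start of the episode above 0.012 m).
It fails at once if the C-clamp or the screwdriver is moved (distance of any of c_clamp, screwdriver from where it was at the start of the episode above 0.015 m).
It also fails if it takes over 46 s, if anything falls off the work surface, if the arm or the gripper's body presses on something with over 40 N, if the wrist force passes 120 N, or if a joint passes its speed limit or range.

### The arm

A 6-joint arm with a two-finger parallel gripper is mounted at the origin on a cart in front of the work surface, level with it; the furniture and walls round the work are solid. World frame = base frame: x ahead of the robot, y to its left, z up, the work surface at z = 0. Lengths are in m, angles in rad, forces in N, time in s.
With the tool pointing down it reaches from about 0.35 to 0.875 m from the base axis. Payload 4.2 kg.
Tool frame: the origin (TCP) lies at the very end of the fingers, on their centre line; the grasp point (between the pads) lies 19 mm behind it; z points along the fingers, y is the direction in which the jaws open and shut (so a half turn about z gives the same grasp; the last joint's range is limited). The gripper opens to 85 mm and grips with 20 to 120 N. Pads are 22 mm wide; open, the fingers measure 114 mm over their backs; the gripper's body (76 mm by 85 mm) begins 54 mm behind the grasp point. The pads swing forward as they close: fully open they stand 13 mm farther back than shut.
Start: joints at [-1.008, 0.385, 0.008, 0, -1.194, -0.259], TCP at [0.187, -0.596, 0.231] pointing down, gripper open.
Joint ranges: [-3.14, 3.14], [-1.21, 2.06], [-1.07, 1.41], [-3.16, 2.05], [-2.99, -0.16], [-3.1, 3.1]. Speed limits (rad/s): [2.79, 2.79, 3.14, 3.14, 3.14, 3.14].

### API

Orientations are given as a rotation vector (axis times angle).
In Python, from cell import sense, viewer, workorder gives the robot as it stands. The module is installed in compiled form; this text tells all that it offers.
- The arm moves only by the tool send_rows, never from a script. Its argument "moves" is a list of rows, each a list of 3 entries, a list of its own where there are three numbers: the shift along the tool's x, y, z in units of 60 mm (1.0 is 60 mm), then the turn, a rotation vector about the tool's x, y, z in units of 5 degrees (1.0 is 5 degrees), then the finger opening in mm, from 0 to 85.4. In form: [[[dx, dy, dz], [rx, ry, rz], claw], ...]. A call has 1 to 5 rows; each row is the pose to reach, as a shift and turn from the pose measured when the call began, along the tool's axes at that moment; what a row does not reach only later rows make up. A row lasts 1/8 s, in which the tool goes at most 62.5 mm and 10.7 degrees, less where a joint would pass 70% of its speed; a pose out of reach is approached as far as the arm can. A call with a gripper value outside its range is refused whole. The fingers move at their own pace and stop on an object; "grip_force" is the grip in N (left out, the last holds). Time passes only in rows, so rows that repeat a pose let the fingers close. It gives the time, the measured TCP pose, the force and the opening at its end, in the units of the state.
- sense(): the state, without advancing time (a new reading comes with each control period).
- viewer.camera(name): name is "scene" or "side" or "wrist"; returns the picture (384x512x3 uint8, red, green, blue); there is no depth.
- viewer.camera_params(name): a dict with "vfov" (degrees; the focal length in pixels is half the picture's height over the tangent of half this angle, whatever the lens; pixels are square), "cx", "cy" (the principal point, pixels), "R" (3x3) and "t" (3): a world point X has camera coordinates R X + t. Camera axes: x right, y down, z forward; pixel columns grow to the right and rows downward; lengths in m; the calibration is good to about 2 mm. A picture is of the moment at which its call begins: read the wrist's pose just before it. camera_params takes no time and is no camera call; for the wrist camera it gives the pose at the moment of the call.
- workorder.hand_in(): hands the job in, once; it reports no verdict.
The state is a dict: "clock": time; "joint_positions": joint angles; "dq": joint speeds; "tau": joint torques, N m; "position": TCP position; "tool_rot": TCP orientation; "ft_force": force on the tool from outside, world axes, zero at the start; "ft_torque": the same for the moment, N m; "width": opening from 0.0 (shut) to 1.0 (fully open).
Only numpy, scipy, OpenCV 4.12 (cv2) and the standard library are available. Lean on these libraries where they do the work, as an engineer would, in place of code of your own. Each camera call takes 0.05 s, during which the arm holds its last target. There are 200 camera calls.

## Working session

There is one attempt and no reset: what is moved stays moved. The work goes in short steps, Python scripts to look and compute and a tool call to move; the robot and the scene stay as the last step left them, time stands still between calls to the robot, and variables do not carry over. Pictures are saved under pics/ and viewed, about 8 in all and at most 12, crops included, and the job is handed in when it is done.

Besides the shell and the picture viewer there is one more tool, called after "Emit:" as name([rows], argument=value, ...), one row to a line, values as JSON. send_rows: Moves the arm, as the interface text tells. Its arguments: {"type":"object","properties":{"moves":{"type":"array"},"grip_force":{"type":"number"}},"required":["moves"]}

```bash
mkdir -p pics
cat > h.py <<'E'
import numpy as np, cv2
from cell import sense, viewer, workorder
def shot(n,f):
    p=viewer.camera_params(n); im=viewer.camera(n); cv2.imwrite('pics/'+f,cv2.cvtColor(im,cv2.COLOR_RGB2BGR)); return im,p
def ray(p,uv,z):
    R=np.array(p['R']);t=np.array(p['t']);f=192/np.tan(np.radians(p['vfov'])/2)
    c=-R.T@t; d=R.T@np.array([(uv[0]-p['cx'])/f,(uv[1]-p['cy'])/f,1]); return c+d*(z-c[2])/d[2]
def proj(p,X):
    R=np.array(p['R']);t=np.array(p['t']);f=192/np.tan(np.radians(p['vfov'])/2)
    q=R@np.array(X)+t; return q[:2]/q[2]*f+[p['cx'],p['cy']]
E
python3 - <<'E'
from h import *
a,p=shot('scene','s0.png');b,q=shot('side','d0.png')
cv2.imwrite('pics/both.png',cv2.cvtColor(cv2.resize(np.vstack([a,b]),None,fx=.78,fy=.78),cv2.COLOR_RGB2BGR))
for x in(p,q):
  R=np.array(x['R']);print(x['vfov'],x['cx'],x['cy'],-R.T@np.array(x['t']),R[2])
print(sense())
E
```

```text
49.83038352138663 257.68674928672516 190.80151936038885 [0.07635443 0.41143555 0.65462609] [ 0.53969272 -0.48231895 -0.69000014]
47.89587498548088 255.41384651115428 192.4156730823016 [0.16674124 0.5585307  0.58501233] [ 0.44527883 -0.66041753 -0.60462836]
{'clock': 0.1, 'joint_positions': array([-1.00839759e+00,  3.85490927e-01,  6.75792131e-03, -4.38980967e-04,
       -1.19399229e+00, -2.58631579e-01]), 'dq': array([-0.00129691, -0.00336554,  0.00221461,  0.00152581,  0.00168174,
       -0.00149959]), 'tau': array([-1.08215650e-04, -3.93319559e+01,  1.88929510e+01,  4.19796109e+00,
       -2.61302361e-03,  1.03216567e-05]), 'position': array([ 0.1868286 , -0.59587642,  0.23032179]), 'tool_rot': array([ 4.75012419e-01, -3.10507204e+00, -3.03367119e-03]), 'ft_force': array([ 0.54783595, -0.33741061, -0.28918333]), 'ft_torque': array([-0.07159963, -0.03400754,  0.0245401 ]), 'width': 1.0005356308349425}
```

View pics/s0.png

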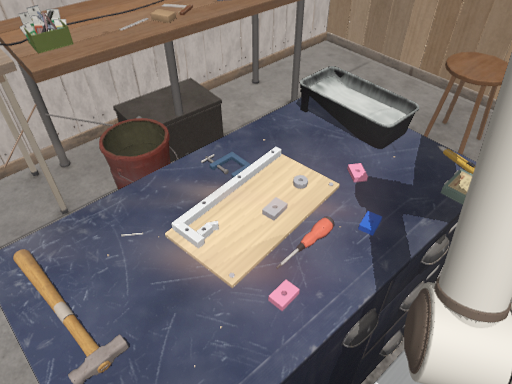

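View pics/d0.png

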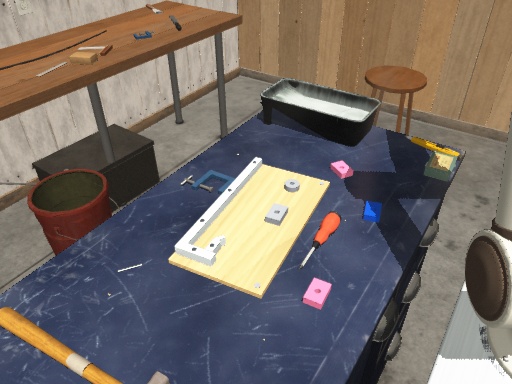

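Candidates: grey rectangle with hole at scene (275,209) / side (276,214), on the board; pink ones at scene (284,294) and (358,172); a blue one at (370,222). Only the grey one is steel, rectangular and on the jig, so it is the spacer. The round spacer is at scene (300,182), on its right. I'll confirm it in an enlarged crop.

```bash
cat > m.py <<'E'
from h import *
def world(im,p,mask,z):
    cs,_=cv2.findContours(mask,cv2.RETR_EXTERNAL,cv2.CHAIN_APPROX_NONE)
    return cs
E
python3 - <<'E'
from h import *
vis=[]
for n,f in(('scene','s0.png'),('side','d0.png')):
    p=viewer.camera_params(n);im=cv2.imread('pics/'+f)
    hsv=cv2.cvtColor(im,cv2.COLOR_BGR2HSV)
    m=cv2.inRange(hsv,(12,50,110),(35,255,255)); k,l,s,c=cv2.connectedComponentsWithStats(m)
    i=[j for j in range(1,k) if s[j,0]<270<s[j,0]+s[j,2] and s[j,1]<220<s[j,1]+s[j,3]]
    i=max(i,key=lambda j:s[j,4]); m=(l==i).astype(np.uint8)
    h=cv2.convexHull(cv2.findContours(m,0,1)[0][0])
    ap=cv2.approxPolyDP(h,3,True)[:,0]
    print(n,s[i]); 
    for a in ap: print(a,ray(p,a+.0,.012).round(4))
    # grey blobs inside hull
    hm=np.zeros_like(m);cv2.fillConvexPoly(hm,h,1)
    g=((hsv[...,1]<60)&(hm>0)).astype(np.uint8)
    k,l,s,c=cv2.connectedComponentsWithStats(g)
    for j in range(1,k):
        if s[j,4]>60:
            cc=cv2.findContours((l==j).astype(np.uint8),0,1)[0][0]
            print('blob',c[j].round(1),s[j],ray(p,c[j],.022).round(4))
    x0,y0=165,140
    vis.append(cv2.resize(im[y0:y0+160,x0:x0+190],None,fx=4 if n=='scene' else 3.0,fy=4 if n=='scene' else 3.0,interpolation=cv2.INTER_CUBIC))
    cv2.imwrite(f'pics/c_{n}.png',vis[-1][:600,:800])
E
```

```text
scene [ 165  154  175  134 9112]
[339 184] [ 0.4716 -0.1918  0.012 ]
[232 287] [0.4217 0.1652 0.012 ]
[165 234] [0.6096 0.1873 0.012 ]
[281 154] [ 0.6392 -0.1693  0.012 ]
blob [207.4 216.3] [ 172  155  109   94 1210] [0.5835 0.0986 0.022 ]
blob [300.  181.3] [293 175  15  14 179] [ 0.5305 -0.1235  0.022 ]
blob [274.4 208.1] [262 197  26  24 375] [ 0.5077 -0.0216  0.022 ]
side [ 168  164  162  135 9386]
[329 182] [ 0.4707 -0.1899  0.012 ]
[260 298] [0.4222 0.1698 0.012 ]
[168 260] [0.6099 0.1888 0.012 ]
[262 164] [ 0.6378 -0.1699  0.012 ]
blob [207.2 237. ] [ 175  165   87  104 1294] [0.5808 0.11   0.022 ]
blob [291.7 184.9] [285 179  15  13 167] [ 0.5294 -0.1226  0.022 ]
blob [276.1 213.7] [265 203  24  23 367] [ 0.5069 -0.0197  0.022 ]
```

View pics/c_scene.png

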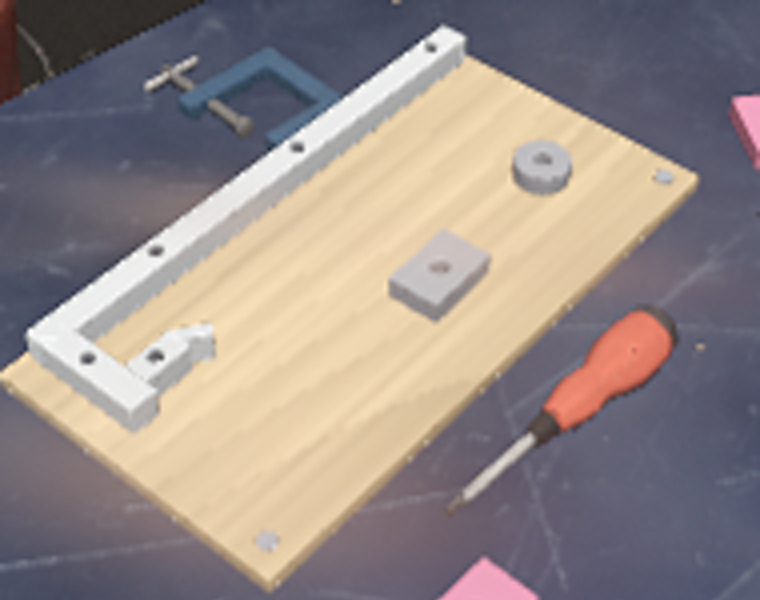

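The crop confirms the grey rectangular spacer with its hole at crop (440,268) = scene (275,207). The rail's inner corner is at (185,222.5), and the round spacer lies to the right at (300.5,180). Next I fit the jig and then move over the spacer.

Run:
```python
from h import *
p=viewer.camera_params('scene')
pts=[((80,331),(.072,.145),.032),((464,46),(.072,-.173),.032),((698,180),(-.095,-.18),.012),((270,582),(-.095,.18),.012),((2,373),(.095,.18),.012)]
W=np.array([ray(p,(165+(c[0]-1.5)/4,140+(c[1]-1.5)/4),z)[:2] for c,_,z in pts]);J=np.array([j for _,j,_ in pts])
a=W-W.mean(0);b=J-J.mean(0)
th=np.arctan2((b[:,0]*a[:,1]-b[:,1]*a[:,0]).sum(),(b*a).sum());R=np.array([[np.cos(th),-np.sin(th)],[np.sin(th),np.cos(th)]])
o=W.mean(0)-R@J.mean(0);print('yaw',th,'o',o,'\nres',(W-(J@R.T+o)).round(4).tolist())
f=lambda c,z:R.T@(ray(p,(165+(c[0]-1.5)/4,140+(c[1]-1.5)/4),z)[:2]-o)
for c in[(440,268),(442,230),(490,263),(437,302),(390,281)]:print(c,f(c,.026).round(4))
print('round',f((543,160),.026))
s=sense()
import scipy.spatial.transform as T
print(T.Rotation.from_rotvec(s['tool_rot']).as_matrix().round(3))
w=viewer.camera_params('wrist');Rw=np.array(w['R']);print(w['vfov'],-Rw.T@w['t'],Rw[2])
```

```text
yaw 0.12547540665760248 o [ 0.54004733 -0.00195738] 
res [[-0.0005, -0.003], [-0.0028, 0.0063], [0.0017, 0.002], [0.0014, -0.0022], [0.0002, -0.0031]]
(440, 268) [-0.0345 -0.0162]
(442, 230) [-0.0171 -0.0392]
(490, 263) [-0.0522 -0.0365]
(437, 302) [-0.0489  0.0038]
(390, 281) [-0.0207  0.0084]
round [-0.02442373 -0.12060291]
[[-0.954 -0.299 -0.001]
 [-0.299  0.954  0.002]
 [ 0.     0.002 -1.   ]]
63.46784204866195 [ 0.12332525 -0.61613653  0.37333973] [ 0.24833443  0.07936367 -0.96541774]
```

Emit:
send_rows([
  [[-1.6,1.5,0.1],[0,0,0.4],85],
  [[-3.2,3,0.2],[0,0,0.8],85],
  [[-4.8,4.5,0.3],[0,0,1.2],85],
  [[-6.4,6,0.4],[0,0,1.6],85],
  [[-7.9,7.5,0.5],[0,0,2],85],
])

```text
clock: 0.72
position: [0.3401, -0.3222, 0.2164]
tool_rot: [0.2, -3.135, -0.003]
ft_force: [0.5, -0.2, 0.4]
width: 0.994
```

Emit:
send_rows([
  [[-0.6,0.85,0.1],[0,0,0],70],
  [[-1.2,1.6,0.2],[0,0,0],70],
  [[-1.8,2.4,0.3],[0,0,0],70],
  [[-2.4,3.2,0.3],[0,0,0],70],
  [[-3.0,4.0,0.3],[0,0,0],70],
])

```text
clock: 1.35
position: [0.4885, -0.0593, 0.1986]
tool_rot: [0.201, -3.134, -0.003]
ft_force: [0.8, -1.3, 0.1]
width: 0.821
```

Emit:
send_rows([
  [[-0.4,0.6,0],[0,0,0],70],
  [[-0.4,0.6,0],[0,0,0],70],
])

```text
clock: 1.6
position: [0.5087, -0.018, 0.198]
tool_rot: [0.207, -3.133, -0.003]
ft_force: [0.7, -0.3, 0.5]
width: 0.819
```

Run:
```python
from h import *
import pickle
s=sense();print(s['position'],s['tool_rot'],s['width'],s['dq'].round(3))
im,p=shot('wrist','w0.png');pickle.dump(p,open('w0.pkl','wb'))
```

```text
[ 0.50865488 -0.01804944  0.19803918] [ 2.07110959e-01 -3.13306494e+00 -3.08471874e-03] 0.819139040191353 [-0.049 -0.024 -0.038 -0.004 -0.016  0.018]
```

View pics/w0.png

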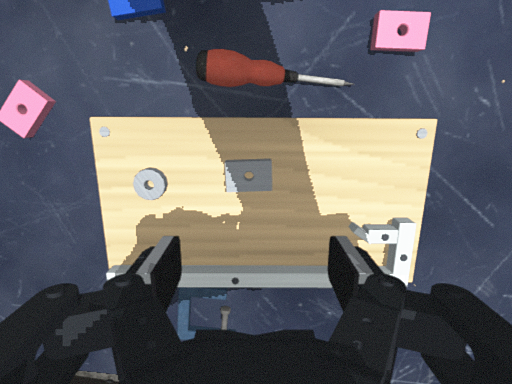

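Run:
```python
from h import *
import pickle
p=pickle.load(open('w0.pkl','rb'));im=cv2.imread('pics/w0.png');hsv=cv2.cvtColor(im,cv2.COLOR_BGR2HSV)
wood=cv2.inRange(hsv,(10,60,40),(35,255,255))
def fit(P,z):
    P=np.array([ray(p,q,z)[:2] for q in P]);vx,vy,x,y=cv2.fitLine(P.astype(np.float32),cv2.DIST_HUBER,0,.001,.001).ravel();return np.array([x,y]),np.array([vx,vy])
near=[(u,np.argmax(wood[100:140,u]>0)+99.5) for u in range(110,420,3)]
left=[(np.argmax(wood[v,80:130]>0)+79.5,v) for v in range(130,215,3)]
right=[(449.5-np.argmax(wood[v,400:450][::-1]>0),v) for v in range(130,205,3)]
n,l,r=fit(near,.012),fit(left,.012),fit(right,.012)
for k in(n,l,r):print(k,np.degrees(np.arctan2(k[1][1],k[1][0])))
d=n[1]*np.sign(n[1][1]); th=np.arctan2(-d[0],d[1]);R=np.array([[np.cos(th),-np.sin(th)],[np.sin(th),np.cos(th)]])
X=R.T@n[0]; yl=(R.T@l[0])[1];yr=(R.T@r[0])[1];print('width',yr-yl)
o=R@np.array([X[0]+.095,(yl+yr)/2]);print('yaw',th,'o',o)
roi=(hsv[150:202,215:285,1]<75).astype(np.uint8)
k,L,s,c=cv2.connectedComponentsWithStats(roi);j=1+np.argmax(s[1:,4]);print(s[j],c[j])
h=cv2.convexHull(cv2.findContours((L==j).astype(np.uint8),0,1)[0][0])[:,0]+[215,150]
w=np.array([R.T@(ray(p,q+.0,.026)[:2]-o) for q in h]).astype(np.float32)*1000
print('spacer jig mm',cv2.minAreaRect(w)); print('hole',R.T@(ray(p,(249,175.5),.026)[:2]-o))
print('end stop',R.T@(ray(p,(390,264),.032)[:2]-o))
print('rail edge',R.T@(ray(p,(235,266),.032)[:2]-o),R.T@(ray(p,(235,266),.012)[:2]-o))
pickle.dump((th,o),open('jig.pkl','wb'))
```

```text
(array([ 0.45170975, -0.0431588 ], dtype=float32), array([ 0.12806574, -0.9917657 ], dtype=float32)) -82.642166
(array([ 0.52952045, -0.18718266], dtype=float32), array([0.9919077 , 0.12696102], dtype=float32)) 7.294016
(array([0.48130548, 0.16841707], dtype=float32), array([0.9918996 , 0.12702447], dtype=float32)) 7.297681
width 0.3588463
yaw 0.1284184 o [ 0.5425183  -0.00459142]
[   0    2   58   50 2075] [26.72048193 27.1739759 ]
spacer jig mm ((-33.96699523925781, -19.764324188232422), (59.68452835083008, 51.81957244873047), 88.36180877685547)
hole [-0.03655281 -0.01437237]
end stop [0.06071772 0.1405886 ]
rail edge [ 0.06372969 -0.02970004] [ 0.07443554 -0.03099552]
```

The wrist view shows the spacer at (249,175), almost parallel to the rail. Jig yaw is 0.128 and the board width checks (358.8 mm against 360). I'll lower the fingers over its two ends, pinch lightly and drag it to the rail.

Emit:
send_rows([
  [[0.05,-0.09,0.8],[0,0,0.05],70],
  [[0.05,-0.09,1.6],[0,0,0.05],70],
  [[0.05,-0.09,2.2],[0,0,0.05],70],
  [[0.05,-0.09,2.5],[0,0,0.05],70],
  [[0.05,-0.09,2.5],[0,0,0.05],70],
], grip_force=20)

```text
clock: 2.28
position: [0.5033, -0.0262, 0.0467]
tool_rot: [0.195, -3.129, -0.002]
ft_force: [-0.0, -0.2, -0.4]
width: 0.821
```

Run:
```python
from h import *
s=sense();print(s['position'],s['tool_rot'],s['width'],s['ft_force'])
a,p=shot('scene','s1.png');b,q=shot('side','d1.png');
k=lambda i,x,y:cv2.resize(i[y:y+120,x:x+130],None,fx=3,fy=3,interpolation=cv2.INTER_CUBIC)
cv2.imwrite('pics/c1.png',cv2.cvtColor(np.hstack([k(a,210,140),k(b,210,150)]),cv2.COLOR_RGB2BGR))
```

```text
[ 0.50326147 -0.02619935  0.04671608] [ 1.94559592e-01 -3.12875719e+00 -1.73665167e-03] 0.8205802740435314 [-0.04441674 -0.17793164 -0.42517132]
```

View pics/c1.png

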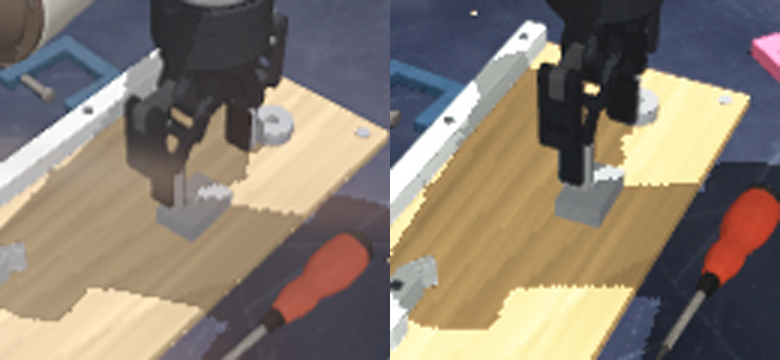

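The fingers straddle the spacer ends (crop (170,180) left finger, (250,130) right finger). I'll lower the rest.

Emit:
send_rows([
  [[-0.06,0.03,0.3],[0,0,-0.05],70],
  [[-0.06,0.03,0.5],[0,0,-0.05],70],
  [[-0.06,0.03,0.5],[0,0,-0.05],70],
], grip_force=20)

```text
clock: 2.75
position: [0.5079, -0.0235, 0.0184]
tool_rot: [0.203, -3.132, -0.003]
ft_force: [0.6, -0.3, 0.3]
width: 0.822
```

Emit:
send_rows([
  [[0,0,0.03],[0,0,0],55],
  [[0,0,0.03],[0,0,0],46],
  [[0,0,0.03],[0,0,0],44],
  [[0,0,0.03],[0,0,0],44],
  [[0,0,0.03],[0,0,0],44],
], grip_force=20)

```text
clock: 3.38
position: [0.5082, -0.0234, 0.0172]
tool_rot: [0.203, -3.133, -0.002]
ft_force: [-0.7, 0.6, 5.4]
width: 0.555
```

Emit:
send_rows([
  [[-0.2,0,0],[0,0,0],44],
  [[-0.45,0,0],[0,0,0],44],
  [[-0.7,0,0],[0,0,0],44],
  [[-0.95,0,0],[0,0,0],44],
  [[-1.15,0,0],[0,0,0],44],
])

```text
clock: 4.0
position: [0.5764, -0.0148, 0.0172]
tool_rot: [0.203, -3.13, -0.002]
ft_force: [-5.4, -0.2, 8.1]
width: 0.554
```

```bash
cat > st.py <<'E'
from h import *
import pickle
th,o=pickle.load(open('jig.pkl','rb'));R=np.array([[np.cos(th),-np.sin(th)],[np.sin(th),np.cos(th)]])
s=sense();print('jig TCP mm',(R.T@(s['position'][:2]-o)*1000).round(1),'z',s['position'][2].round(4),'yaw err',(2*np.arctan2(s['tool_rot'][0],-s['tool_rot'][1])-th).round(4),'w',s['width']*85.4,'F jig',(R.T@s['ft_force'][:2]).round(1),s['ft_force'][2].round(1),s['clock'])
E
python3 st.py
```

```text
jig TCP mm [ 32.3 -14.5] z 0.0172 yaw err 0.0009 w 47.33827351506223 F jig [-5.4  0.5] 8.1 4.0
```

Emit:
send_rows([
  [[-0.15,0,0],[0,0,0],44],
  [[-0.3,0,0],[0,0,0],44],
  [[-0.4,0,0],[0,0,0],44],
  [[-0.43,0,0],[0,0,0],44],
  [[-0.43,0,0],[0,0,0],44],
])

```text
clock: 4.62
position: [0.5989, -0.012, 0.0172]
tool_rot: [0.201, -3.122, -0.0]
ft_force: [-10.3, 1.0, 11.4]
width: 0.556
```

```bash
python3 st.py
```

```text
jig TCP mm [ 55.  -14.6] z 0.0172 yaw err 0.0002 w 47.515144507906975 F jig [-10.1   2.3] 11.4 4.625
```

Emit:
send_rows([
  [[-0.06,0,0],[0,0,0],44],
  [[-0.08,0,0],[0,0,0],44],
  [[-0.08,0,0],[0,0,0],44],
])

```text
clock: 5.0
position: [0.5996, -0.0119, 0.0172]
tool_rot: [0.199, -3.112, 0.001]
ft_force: [-11.8, 2.1, 12.8]
width: 0.554
```

```bash
python3 st.py
```

```text
jig TCP mm [ 55.7 -14.6] z 0.0172 yaw err -0.0006 w 47.2750164589723 F jig [-11.5   3.6] 12.8 5.0
```

Emit:
send_rows([
  [[0,0,0],[0,0,0],62],
  [[0,0,0],[0,0,0],64],
  [[0,0,-0.3],[0,0,0],64],
  [[0,0,-1.0],[0,0,0],64],
  [[0,0,-1.5],[0,0,0],64],
])

```text
clock: 5.62
position: [0.6031, -0.0115, 0.1085]
tool_rot: [0.2, -3.114, 0.001]
ft_force: [0.8, -0.5, -1.0]
width: 0.745
```

Emit:
send_rows([
  [[0.0,-0.6,0],[0,0,0],30],
  [[0.0,-1.0,0],[0,0,0],0],
  [[0.0,-1.0,0],[0,0,0],0],
])

```text
clock: 6.0
position: [0.6114, -0.0724, 0.1081]
tool_rot: [0.196, -3.115, 0.001]
ft_force: [1.0, 1.2, 1.2]
width: 0.114
```

```bash
python3 st.py
python3 - <<'E'
from h import *
a,p=shot('scene','s2.png');b,q=shot('side','d2.png');
k=lambda i,x,y:cv2.resize(i[y:y+130,x:x+130],None,fx=3,fy=3,interpolation=cv2.INTER_CUBIC)
w,_=shot('wrist','w2.png')
cv2.imwrite('pics/c2.png',cv2.cvtColor(np.hstack([k(a,170,130),cv2.resize(w,(400,390))[:390]]),cv2.COLOR_RGB2BGR))
E
```

```text
jig TCP mm [ 59.6 -76. ] z 0.1081 yaw err -0.0028 w 9.777943268856617 F jig [1.1 1. ] 1.2 6.0
```

View pics/c2.png

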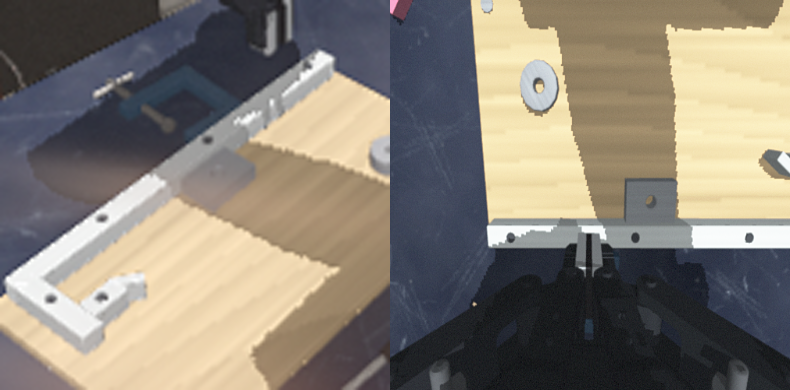

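The crops show the spacer lying flush and parallel against the rail, hole at wrist crop (650,200). The fingers are shut behind its rear end. I'll lower them and push.

Emit:
send_rows([
  [[0.06,0,0.5],[0,-0.23,0],0],
  [[0.06,0,1.1],[0,-0.23,0],0],
  [[0.06,0,1.5],[0,-0.23,0],0],
  [[0.06,0,1.53],[0,-0.23,0],0],
  [[0.06,0,1.53],[0,-0.23,0],0],
])

```text
clock: 6.78
position: [0.6063, -0.0707, 0.0171]
tool_rot: [-0.203, 3.135, 0.001]
ft_force: [0.0, -0.7, 0.2]
width: 0.005
```

```bash
python3 st.py; python3 -c "
from cell import sense;print(sense()['tool_rot'])"
```

```text
jig TCP mm [ 54.8 -73.7] z 0.0171 yaw err -6.2821 w 0.3879711391810122 F jig [-0.1 -0.7] 0.2 6.775
[-2.03282963e-01  3.13462995e+00  1.08735160e-03]
```

Emit:
send_rows([
  [[-0.01,0.2,0],[0,0,0],0],
  [[-0.02,0.4,0],[0,0,0],0],
  [[-0.02,0.6,0],[0,0,0],0],
  [[-0.03,0.8,0],[0,0,0],0],
  [[-0.03,1.0,0],[0,0,0],0],
])

```text
clock: 7.4
position: [0.6008, -0.0105, 0.0181]
tool_rot: [-0.204, 3.133, -0.0]
ft_force: [0.3, -4.8, 5.8]
width: 0.003
```

```bash
python3 st.py
python3 - <<'E'
from h import *
a,p=shot('scene','s3.png')
w,_=shot('wrist','w3.png')
k=lambda i,x,y:cv2.resize(i[y:y+130,x:x+130],None,fx=3,fy=3,interpolation=cv2.INTER_CUBIC)
cv2.imwrite('pics/c3.png',cv2.cvtColor(np.hstack([k(a,165,130),cv2.resize(w,(400,390))]),cv2.COLOR_RGB2BGR))
E
```

```text
jig TCP mm [ 57.  -13.4] z 0.0181 yaw err -6.2815 w 0.23172712879583168 F jig [-0.4 -4.7] 5.8 7.4
```

View pics/c3.png

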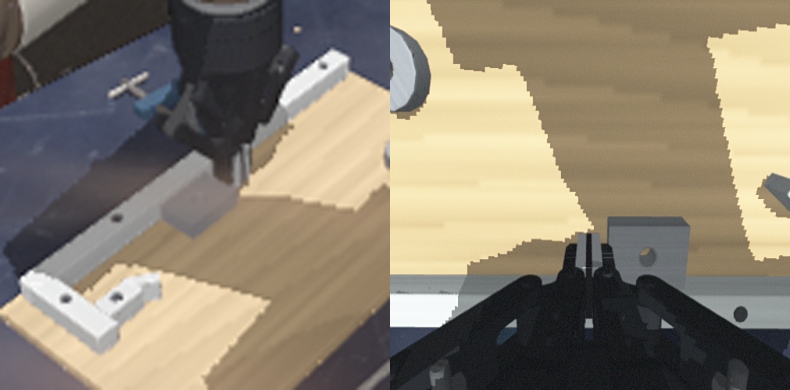

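Emit:
send_rows([
  [[0,0.2,0.01],[0,0,0],0],
  [[0,0.4,0.02],[0,0,0],0],
  [[0,0.6,0.02],[0,0,0],0],
  [[0,0.8,0.02],[0,0,0],0],
  [[0,1.0,0.02],[0,0,0],0],
])

```text
clock: 8.12
position: [0.5931, 0.05, 0.0175]
tool_rot: [-0.206, 3.133, 0.0]
ft_force: [0.1, -5.6, 7.1]
width: 0.004
```

```bash
python3 st.py
python3 - <<'E'
from h import *
import pickle
a,p=shot('scene','s4.png')
w,q=shot('wrist','w4.png');pickle.dump(q,open('w4.pkl','wb'))
k=lambda i,x,y:cv2.resize(i[y:y+130,x:x+130],None,fx=3,fy=3,interpolation=cv2.INTER_CUBIC)
cv2.imwrite('pics/c4.png',cv2.cvtColor(np.hstack([k(a,150,140),cv2.resize(w,(400,390))]),cv2.COLOR_RGB2BGR))
E
```

```text
jig TCP mm [57.2 47.6] z 0.0175 yaw err -6.2804 w 0.33163906962845635 F jig [-0.6 -5.5] 7.1 8.125
```

View pics/c4.png

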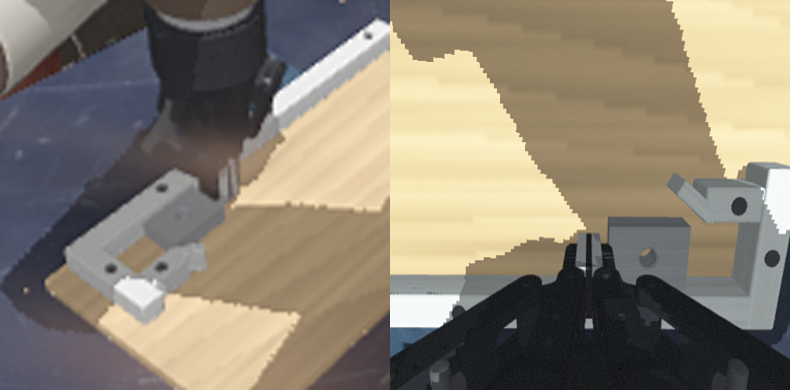

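Spacer is parallel to the rail and about to enter the pocket, with the front end at crop x=688 and the end stop at x≈740. I'll continue gently until the force rises.

Emit:
send_rows([
  [[0,0.12,0],[0,0,0],0],
  [[0,0.24,0],[0,0,0],0],
  [[0,0.36,0],[0,0,0],0],
  [[0,0.45,0],[0,0,0],0],
  [[0,0.5,0],[0,0,0],0],
])

```text
clock: 8.85
position: [0.589, 0.0811, 0.0172]
tool_rot: [-0.208, 3.132, 0.001]
ft_force: [0.2, -3.9, 3.2]
width: -0.0
```

Emit:
send_rows([
  [[0,0.04,0],[0,0,0],0],
  [[0,0.08,0],[0,0,0],0],
  [[0,0.11,0],[0,0,0],0],
])

```text
clock: 9.22
position: [0.588, 0.0873, 0.0172]
tool_rot: [-0.208, 3.133, 0.0]
ft_force: [2.5, -7.8, 3.8]
width: 0.001
```

```bash
python3 st.py
```

```text
jig TCP mm [56.9 85.4] z 0.0172 yaw err -6.2792 w 0.10081228771001438 F jig [ 1.5 -8.1] 3.8 9.225
```

Force is beginning to rise; I'll press a little further.

Emit:
send_rows([
  [[0,0.04,0],[0,0,0],0],
  [[0,0.07,0],[0,0,0],0],
  [[0,0.08,0],[0,0,0],0],
])

```text
clock: 9.6
position: [0.5876, 0.0879, 0.0173]
tool_rot: [-0.207, 3.135, -0.007]
ft_force: [5.9, -19.9, 2.8]
width: -0.005
```

```bash
python3 st.py
python3 - <<'E'
from h import *
a,p=shot('scene','s5.png')
w,q=shot('wrist','w5.png')
k=lambda i,x,y:cv2.resize(i[y:y+130,x:x+130],None,fx=3,fy=3,interpolation=cv2.INTER_CUBIC)
cv2.imwrite('pics/c5.png',cv2.cvtColor(np.hstack([k(a,150,140),cv2.resize(w,(400,390))]),cv2.COLOR_RGB2BGR))
E
```

```text
jig TCP mm [56.6 85.9] z 0.0173 yaw err -6.2796 w -0.3974869741252509 F jig [  3.3 -20.5] 2.8 9.6
```

View pics/c5.png

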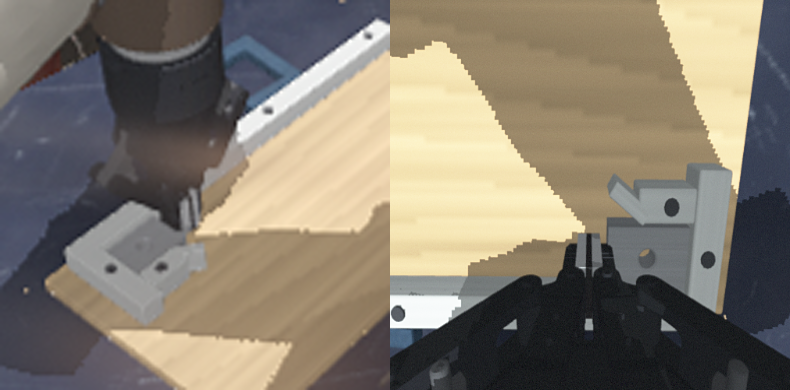

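The push force rose to 20 N with no further travel, and the spacer is seated against the end stop (crop x≈688). I'll back off and look again.

Emit:
send_rows([
  [[0,-0.1,0],[0,0,0],0],
  [[0,-0.4,0],[0,0,0],0],
  [[0,-0.8,-0.4],[0,0,0],0],
  [[0.3,-1.2,-1.2],[0,0,0],0],
  [[0.6,-1.5,-2.0],[0,0,0],0],
])

```text
clock: 10.32
position: [0.5629, -0.0065, 0.138]
tool_rot: [0.206, -3.133, 0.007]
ft_force: [1.2, -0.0, -0.1]
width: -0.001
```

Emit:
send_rows([
  [[0,0,-0.5],[0,0,0],0],
  [[0,0,-0.5],[0,0,0],0],
])

```text
clock: 10.58
position: [0.5643, -0.0063, 0.1709]
tool_rot: [-0.205, 3.13, -0.004]
ft_force: [-0.6, 0.2, -0.6]
width: -0.003
```

```bash
python3 st.py
python3 - <<'E'
from h import *
a,p=shot('scene','s6.png');b,q=shot('side','d6.png')
w,r=shot('wrist','w6.png')
k=lambda i,x,y:cv2.resize(i[y:y+100,x:x+130],None,fx=3,fy=3,interpolation=cv2.INTER_CUBIC)
cv2.imwrite('pics/c6.png',cv2.cvtColor(np.hstack([np.vstack([k(a,160,160),k(b,165,180)]),cv2.resize(w,(400,300))[[*range(300)]*2]]),cv2.COLOR_RGB2BGR))
import pickle
th,o=pickle.load(open('jig.pkl','rb'));R=np.array([[np.cos(th),-np.sin(th)],[np.sin(th),np.cos(th)]])
for n,P in(('scene',p),('side',q)):print(n,'home hole ->',proj(P,[*(R@[.056,.121]+o),.026]).round(1))
for n,f in(('scene','s0.png'),('side','d0.png')):
    c=cv2.cvtColor(cv2.imread('pics/'+f),4); d=cv2.absdiff(c,a if n=='scene' else b).max(2)
    print(n,'round diff',d[175:190,293:308].mean() if n=='scene' else d[178:193,284:300].mean())
E
```

```text
jig TCP mm [21.3 -4.5] z 0.1709 yaw err -6.2806 w -0.27763584241197736 F jig [-0.6  0.3] -0.6 10.575
scene home hole -> [198.1 221. ]
side home hole -> [202.1 239. ]
scene round diff 6.977777777777778
side round diff 3.3
```

View pics/c6.png

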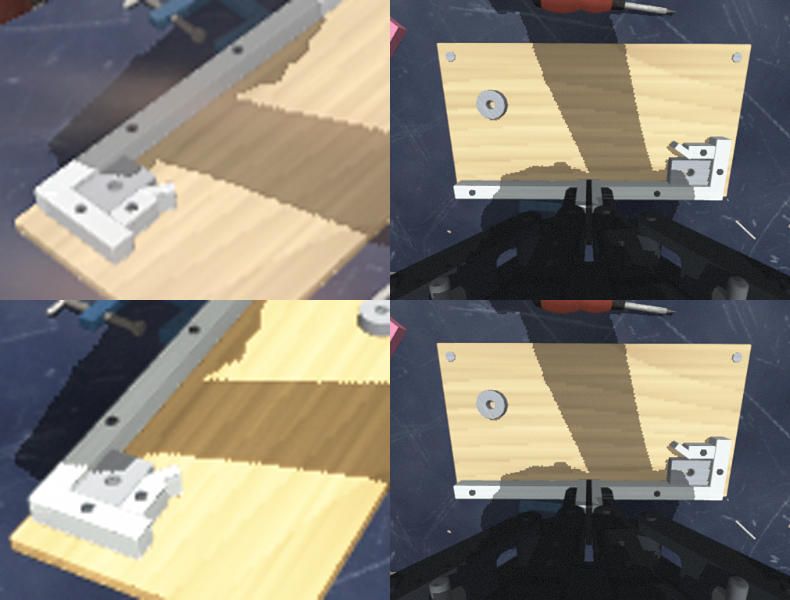

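Run:
```python
import cv2
i=cv2.imread('pics/w6.png');cv2.imwrite('pics/c7.png',cv2.resize(i[165:265,345:445],None,fx=6,fy=6,interpolation=cv2.INTER_CUBIC))
```

```text
(no output)
```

View pics/c7.png

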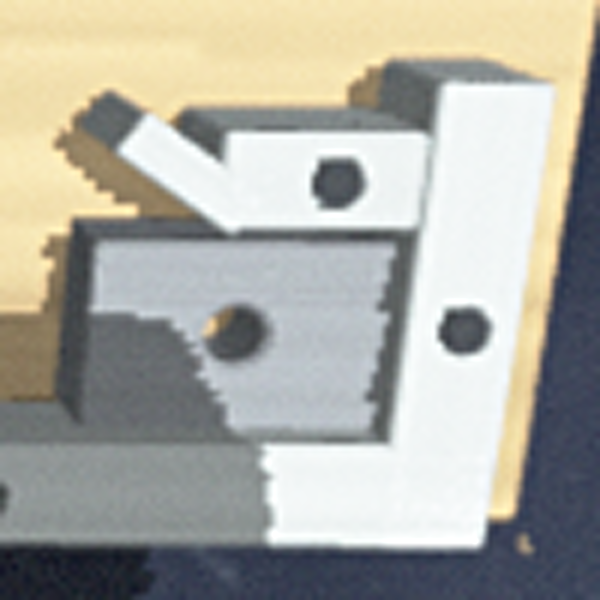

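The enlarged crop shows the spacer parallel in the pocket. Its long side is flush to the rail (y≈440) and its front end is at the stop (x≈395). The tool is clear, so I'm handing in.

```bash
python3 -c "
from cell import workorder;print(workorder.hand_in())"
```

```text
the job is handed in; nothing more can be done
None
```

I pushed the rectangular spacer into the corner pocket and handed the job in at about 10.7 s, well under the 46 s limit. The hand-in reports no verdict, so I only have my own checks to go by.

**What I did:** I pinched the spacer lightly by its two ends (20 N) and dragged it flat across the board to the rail, at jig y ≈ -15 mm, about 136 mm short of home. I then let go, shut the fingers behind it and pushed it along the rail until it stopped. The push force rose to about 20 N with almost no further travel. The tool then backed off and rose clear to z = 0.17 m.

**Last checks:**
- **In the pocket:** The last wrist picture shows the spacer square in the pocket, flush with the rail and up against the end stop. A strip of shadow along the stop kept me from measuring that gap directly, so "fully home" rests mainly on the force and the lack of travel.
- **Position from the cameras:** The spacer's hole came out within about 1 pixel (about 2 mm) of its expected home position in both fixed cameras. That is within their calibration, but it is not finer proof than that.
- **Fingers on the board:** While dragging and pushing, the wrist showed up to 13 N upward, probably the fingertips rubbing on the board or spacer.
- **Other parts:** The area around the round spacer showed no real change in either fixed camera. I did not measure the C-clamp or the screwdriver, but both still appear in place where they show in the last pictures, and the tool never came down near them.

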